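Pack the clay tools and close the tool box with its drop-in lid

ROBOT

A 7-joint arm with a two-finger parallel gripper is mounted at the origin on the work surface. World frame = base frame: x ahead of the robot, y to its left, z up, the work surface at z = 0. Lengths are in m, angles in rad, forces in N, time in s.
With the tool pointing down it reaches from about 0.425 to 0.925 m from the base axis. Payload 6.8 kg.
Tool frame: the origin (TCP) lies between the finger pads; the fingertips stand 11 mm ahead of it and the grasp point (between the pads) lies 8 mm behind it; z points along the fingers, y is the line along which they close (so a half turn about z gives the same grasp; the last joint's range is limited). The gripper opens to 85 mm and grips with 20 to 120 N. Pads are 22 mm wide; open, the fingers measure 114 mm over their backs; the gripper's body (76 mm by 85 mm) begins 54 mm behind the grasp point. The pads swing forward as they close: fully open they stand 13 mm farther back than shut.
Start: joints at [1.069, 0.477, 0.022, 1.555, -0.011, 1.109, -0.083], TCP at [0.259, -0.623, 0.242] pointing down, gripper open.
Joint ranges: [-2.96, 2.96], [-0.34, 2.1], [-1.41, 1.46], [0.24, 2.44], [-1.37, 4.51], [0.17, 1.92], [-2.96, 2.96]. Speed limits (rad/s): [2.39, 2.39, 3.14, 3.14, 3.14, 3.14, 3.14].

INTERFACE

Orientations are given as a unit quaternion [w, x, y, z].
In Python, from cell import env, camrig, inverse_kinematics gives the robot as it stands (env), with the cameras (camrig) and the kinematics as plain functions. Calls block until the motion is done:
- env.reach(position, orientation): joint-space move of the TCP to a pose.
- env.movel(position, velocity=0.15, rot=None, stop_force=None): straight line of the TCP; rot=None keeps the orientation; velocity is the mean speed in m/s. With stop_force (N) it stops when the force on the tool has changed by that much, and returns True; else False.
- env.goto_joints(angles): joint-space move.
- env.grip(opening, f_grip=None): finger opening in m; f_grip is the grip in N (None keeps the last); returns when the fingers have stopped.
- env.dwell(seconds).
- inverse_kinematics(position, orientation): joint angles nearest the present ones, or None.
- camrig.camera(name): name is "side" or "top" or "wrist"; returns the picture (420x560x3 uint8, blue, green, red); there is no depth.
- camrig.calibration(name): a dict with "fx", "fy", "cx", "cy" (pixels), "rvec" (rotation vector, rad) and "tvec" (3), from world to camera coordinates, as OpenCV has them. Camera axes: x right, y down, z forward; pixel columns grow to the right and rows downward; lengths in m; the calibration is good to about 2 mm. A picture is of the moment at which its call begins: read the wrist's pose just before it. calibration takes no time and is no camera call; for the wrist camera it gives the pose at the moment of the call.
A pose or a line that the arm cannot do raises env.PlanningError and nothing moves.
- env.job_done(): hands the job in; it is judged then, once.
Readings, each from a call of its own:
- env.get_time(): time.
- env.get_qpos(): joint angles.
- env.get_joint_velocities(): joint speeds.
- env.get_joint_torque(): joint torques, N m.
- env.get_tcp_pos(): TCP position.
- env.get_orientation(): TCP orientation.
- env.get_force(): force on the tool from outside, world axes, zero at the start.
- env.get_torque(): the same for the moment, N m.
- env.get_opening(): finger opening in m.
- env.get_gripper_force(): force on a finger pad.
Only numpy, scipy, OpenCV 4.12 (cv2) and the standard library are available. Lean on these libraries where they do the work, as an engineer would, in place of code of your own. Each camera call takes 0.05 s, during which the arm holds its last target. There are 200 camera calls.

TASK

Clear up at the end of the class: put the wooden float and the small stamp right way up, flat in their empty bays of the open tool box, the float in the long one. Then close the box: lay its loose lid on the rim a little off to one side and slide it gently across until it drops into its pocket, flush all round - do not drop it on or force it. Leave the other things on the bench, and the tool already in the box, as they are.

Things in the scene. Friction and masses are not known exactly. Their poses are not given: they have to be found in the camera images.
- toolbox: Open plywood tool box, does not move: 196 (its x) x 168 (its y) x 55 high. Origin: centre of the underside, on the bench. Walls 10 thick; inside them runs a ledge 7 wide, 46 above the bench. Below the ledge: 162 x 134, floor 6 above the bench. Low dividers (6 thick, 18 high above the floor) make one long bay on the +y side and two short bays on the -y side
- pocket (a point): Centre of the lid pocket, at the height of the ledge on which the lid comes to rest: 46 above the bench, 9 below the rim. The pocket is 176 (box x) x 148 (box y) x 9 deep; axes as the box
- long_bay (a point): Centre of the floor of the long bay, for the float, 35 to +y of the box centre: 162 (box x) x 64 (box y), floor 40 below the ledge; axes as the box
- short_bay (a point): Centre of the floor of the empty short bay, for the stamp, 42 to +x and 35 to -y of the box centre: 78 (box x) x 64 (box y), floor 40 below the ledge; axes as the box
- packed: Square cutter, 66 x 52 x 34 high, metal with a round wooden knob, already lying in the other short bay: leave it there
- lid: Loose plywood lid, 172 (its x) x 144 (its y) x 9 thick, about 0.24 kg, lying flat on the bench, handle up; fits the pocket with 2 of play each side, long side along the box's long side, either way round. Bar handle on top, along its x through the centre: 90 long, 16 wide, bar 16 thick on two feet, top 33 above the underside. Origin: centre of the underside
- float: Wooden float (smoothing board): flat base 150 (its x) x 54 (its y) x 14 thick, about 0.2 kg, with a bar handle on top along its x: 90 long, 14 wide, top 36 above the underside (the bar is 14 thick, on two feet). Lies base down. Origin: centre of the underside
- stamp: Small wooden texture stamp: base 66 (its x) x 54 (its y) x 14 thick, about 0.13 kg, with a solid upright grip on top along its x: 50 long, 14 wide, top 36 above the underside. Lies base down. Origin: centre of the underside
- prop: Bystander, to be left alone: plain fired-clay kiln prop, a bar 130 (its x) x 42 x 36 high, loose. Origin: centre of the underside
- jar: Bystander, to be left alone: closed white glaze jar, diameter 60, 125 high, loose, stands upright. Origin: centre of the underside
- brush: Bystander, to be left alone: brush 160 long (its x), lying on the bench, loose. Origin: middle of its length, underside
- scraper: Bystander, to be left alone: flat scraper 170 long (its x), lying on the bench, loose. Origin: middle of its length, underside
- beaker: Bystander, to be left alone: fired clay beaker, diameter 72, 70 high, loose, stands upright. Origin: centre of the underside

How it is judged:
On the way, in this order (a step that is already met when the one before it is completed fails the run):
1. the float lies base down in the long bay and the stamp base down in the empty short bay (x of float in the frame of long_bay between -0.01 and 0.01 m and y of float in the frame of long_bay between -0.008 and 0.008 m and z of float in the frame of long_bay between -0.004 and 0.004 m and angle between each of float, stamp's own z axis and vertical below 0.06 rad and x of stamp in the frame of short_bay between -0.01 and 0.01 m and y of stamp in the frame of short_bay between -0.008 and 0.008 m and z of stamp in the frame of short_bay between -0.004 and 0.004 m), for 0.2 s.
2. the lid lies on the rim of the box, off to one side (centre 8 to 100 mm from the pocket's centre) (contact force between lid and toolbox above 0.2 N and horizontal distance between lid and pocket between 0.008 and 0.1 m and angle between lid's own z axis and vertical below 0.35 rad and z of lid in the frame of pocket between 0.002 and 0.02 m), for 0.1 s.
At the end, for the whole second after the job is handed in: float and stamp lie base down on the floors of their bays (centre within 10 mm along and 8 mm across the box, height within 4 mm), and the lid lies at rest in its pocket: centre within 4.5 mm of the pocket's along x and y, underside within 2 mm of the ledge, level within 0.025 rad (all of step 1 and x of lid in the frame of pocket between -0.0045 and 0.0045 m and y of lid in the frame of pocket between -0.0045 and 0.0045 m and z of lid in the frame of pocket between -0.002 and 0.002 m and angle between lid's own z axis and vertical below 0.025 rad and linear speed of each of lid, float, stamp below 0.02 m/s); the robot touches nothing.
It fails at once if the lid is dropped on the box: it moves faster than 0.6 m/s while over the pocket and less than 30 mm above its seat (linear speed of lid above 0.6 m/s and horizontal distance between lid and pocket below 0.03 m and z of lid in the frame of pocket below 0.03 m).
It fails at once if the lid is forced on the box with more than 75 N (contact force between lid and toolbox above 75 N).
It fails at once if the prop, jar, beaker, packed cutter, brush or scraper is shifted by more than 25 mm, or one of the first four tipped (distance of any of prop, jar, beaker, packed, brush, scraper from where it was at the start of the episode above 0.025 m or angle between any of prop, jar, beaker, packed's own z axis and vertical above 0.35 rad).
It also fails if it takes over 72 s, if anything falls off the work surface, if the arm or the gripper's body presses on something with over 40 N, if the wrist force passes 120 N, or if a joint passes its speed limit or range.

## Working session

There is one attempt and no reset: what is moved stays moved. The work goes in short steps, each a Python script; the robot and the scene stay as the last script left them, time stands still between calls to the robot, and variables do not carry over. Pictures are saved under pics/ and viewed, at most 10 in all, crops included, and the job is handed in when it is done.

```bash
ls; mkdir -p pics
python3 - <<'E'
from cell import env, camrig, inverse_kinematics
import cv2
for n in("top","side"):
    cv2.imwrite(f"pics/{n}0.png",camrig.camera(n)); c=camrig.calibration(n)
    R=cv2.Rodrigues(c['rvec'])[0]; print(n,c,-R.T@c['tvec'])
print(env.get_time(),env.get_orientation())
E
```

```text
cell.py
pics
top {'fx': 530.9831510766171, 'fy': 530.9831510766171, 'cx': 270.22492280333284, 'cy': 209.32174274763452, 'rvec': array([ 2.22528793, -2.16550312,  0.02137206]), 'tvec': array([-0.00538444,  0.52599701,  1.27711223])} [ 0.48054571 -0.01233401  1.2948518 ]
side {'fx': 495.12960406120294, 'fy': 495.12960406120294, 'cx': 277.35289262801524, 'cy': 206.0607171388983, 'rvec': array([ 0.39999237, -2.75227413,  1.15660283]), 'tvec': array([0.49855954, 0.15264745, 1.33979693])} [0.21204362 0.95600434 1.05262142]
0.1 [-7.89387252e-04  9.80677757e-01  1.95628389e-01 -2.19500730e-04]
```

View pics/top0.png

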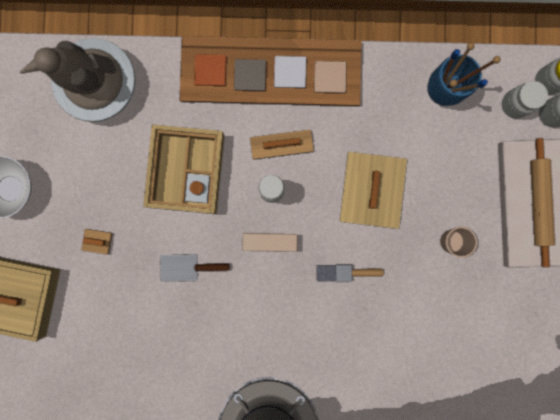

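View pics/side0.png

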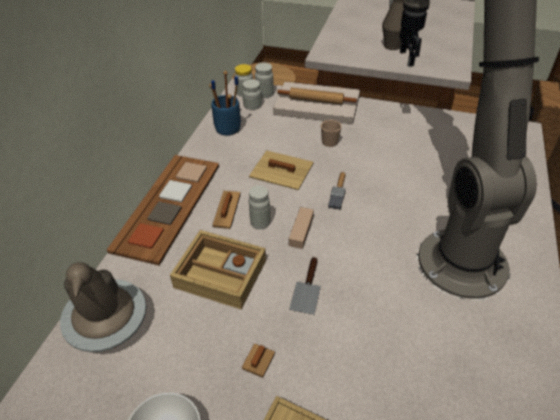

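The pictures show the box at about (184,169) in the top view with its long bay on the left (+y), the float at (282,144), the stamp at (97,242) and the lid at (374,190). The jar stands at (271,188), close to the float. Next I'll take wrist views.

```bash
cat > h.py <<'E'
import numpy as np, cv2, pickle
from cell import env, camrig, inverse_kinematics
def q(psi): return [0,float(np.cos(psi/2)),float(np.sin(psi/2)),0]
def cam(n):
    c=camrig.calibration(n); return camrig.camera(n),c
def ray(c,uv):
    R=cv2.Rodrigues(np.array(c['rvec'],float))[0]; d=R.T@np.array([(uv[0]-c['cx'])/c['fx'],(uv[1]-c['cy'])/c['fy'],1])
    return -R.T@np.array(c['tvec'],float).ravel(), d/np.linalg.norm(d)
def onz(c,uv,z):
    o,d=ray(c,uv); return o+d*(z-o[2])/d[2]
def tri(obs):   # [(c,uv),...] -> point, rms gap
    A=np.zeros((3,3));b=np.zeros(3);P=[]
    for c,uv in obs:
        o,d=ray(c,uv);M=np.eye(3)-np.outer(d,d);A+=M;b+=M@o;P.append((o,M))
    p=np.linalg.solve(A,b); return p,np.sqrt(np.mean([np.sum((M@(p-o))**2) for o,M in P]))
E
python3 - <<'E'
from h import *
V={}
for n in("top","side"): V[n]=cam(n)
for n,p in dict(A=(.50,-.265,.42),B=(.58,-.06,.42),C=(.56,.15,.42),D=(.52,.23,.42),E=(.42,.36,.42)).items():
    env.reach(p,q(0)); env.dwell(.15)
    V[n]=cam("wrist"); cv2.imwrite(f"pics/w{n}.png",V[n][0])
    o,d=ray(V[n][1],(280,210)); print(n,env.get_tcp_pos(),o,d,V[n][1]['fx'],env.get_time(),env.get_qpos()[6])
pickle.dump(V,open("V.pkl","wb"))
m=np.vstack([np.hstack([V[k][0] for k in "AB"]),np.hstack([V[k][0] for k in "CE"])])
cv2.imwrite("pics/m1.png",cv2.resize(m,(800,600),interpolation=cv2.INTER_AREA))
E
```

```text
A [ 0.49963964 -0.26579179  0.41959519] [ 0.57838736 -0.26734958  0.55143441] [-0.32599452 -0.00586355 -0.94535347] 330.384111233794 2.1083 -1.2100542907653922
B [ 0.57973096 -0.06224193  0.42007812] [ 0.65843224 -0.06405778  0.55202436] [-0.32526523 -0.00607208 -0.94560333] 330.384111233794 3.1917 -1.6217302884214788
C [0.56067074 0.14773769 0.41992373] [0.639532   0.14590639 0.55190911] [-0.32511953 -0.00601294 -0.94565381] 330.384111233794 4.2417 -2.012268970212475
D [0.52090441 0.22828306 0.41985399] [0.59965547 0.22687492 0.55186471] [-0.32508876 -0.00622558 -0.94566302] 330.384111233794 4.8917 -2.174852097449153
E [0.42133495 0.35866737 0.41981219] [0.5002141  0.35711297 0.55180775] [-0.32509667 -0.00599273 -0.9456618 ] 330.384111233794 5.7917 -2.4808731871602125
```

View pics/m1.png

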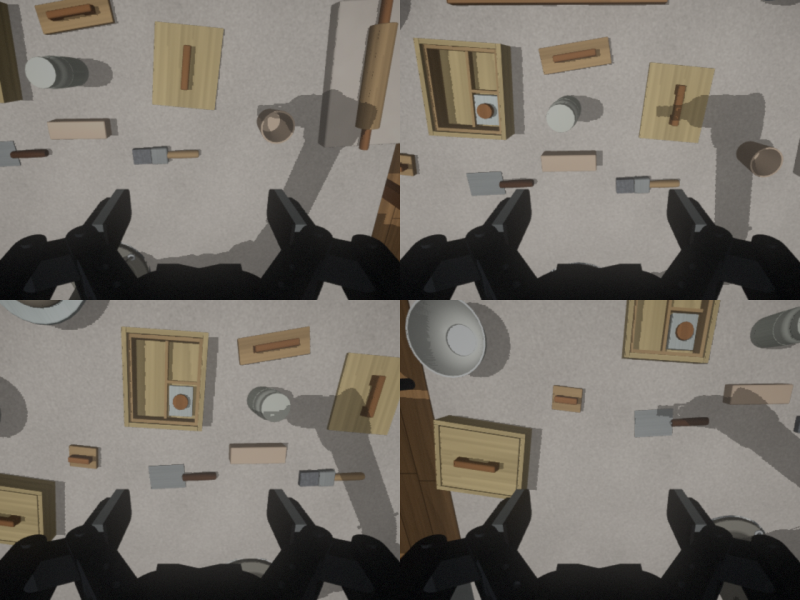

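The wrist views are sharp. In the 2x2 montage, A shows the lid, B the float, lid and box, C and D the box, float and stamp, and E the stamp at (567,398), plus a closed decoy box. Next I'll segment by colour.

Run:
```python
from h import *
V=pickle.load(open("V.pkl","rb"))
for k in V:
    im,c=V[k]; H=cv2.cvtColor(im,cv2.COLOR_BGR2HSV); S=H[...,1]
    for nm,m in(("wood",(S>75)&(H[...,2]>50)),("handle",(S>120)&(H[...,0]<13)&(H[...,2]>40))):
        m=cv2.morphologyEx(m.astype(np.uint8),cv2.MORPH_OPEN,np.ones((3,3)))
        for ct in cv2.findContours(m,cv2.RETR_EXTERNAL,cv2.CHAIN_APPROX_NONE)[0]:
            a=cv2.contourArea(ct)
            if a<(300 if nm=="wood" else 60) or k=="side" and a<60: continue
            r=cv2.minAreaRect(ct); p=onz(c,r[0],.03)
            if abs(p[1])<.5 and .3<p[0]<.75: print(k,nm,a,np.round(r[0],1),np.round(r[1],1),round(r[2],1),"xy@.03",p[:2].round(3))
im=V["C"][0]; A=im[20:310,160:300]
im2=V["B"][0]; B=im2[40:210,300:460]
L=cv2.resize(A,None,fx=2.7,fy=2)if 0 else cv2.resize(A,None,fx=2,fy=2,interpolation=cv2.INTER_CUBIC)
M=cv2.resize(B,None,fx=2,fy=2,interpolation=cv2.INTER_CUBIC)
M=cv2.copyMakeBorder(M,0,L.shape[0]-M.shape[0],0,0,cv2.BORDER_CONSTANT)
cv2.imwrite("pics/c1.png",np.hstack([L,M]))
```

```text
top wood 548.5 [ 96.3 241.2] [27.4 21.8] 8.7 xy@.03 [0.438 0.422]
top wood 4026.5 [373.1 189.7] [59.5 70.1] 6.9 xy@.03 [ 0.578 -0.235]
top wood 1265.0 [281.4 144. ] [22.1 61.3] 82.7 xy@.03 [ 0.682 -0.014]
top wood 5838.0 [183.5 168.7] [72.9 82.7] 5.7 xy@.03 [0.617 0.219]
side wood 612.5 [258.  359.5] [22.8 29.5] 26.6 xy@.03 [0.432 0.442]
side wood 4726.5 [217.6 267.2] [85.  65.3] 18.0 xy@.03 [0.618 0.221]
side wood 450.5 [300.9 227.5] [13.9 39.5] 18.4 xy@.03 [0.444 0.022]
side wood 615.5 [226. 209.] [18.1 39.8] 15.9 xy@.03 [0.676 0.011]
side wood 1452.5 [280.8 169.2] [58.  30.6] 14.0 xy@.03 [ 0.572 -0.208]
side wood 320.5 [330.5 133. ] [24. 17.] 90.0 xy@.03 [ 0.462 -0.442]
A wood 327.5 [256.  215.5] [ 9. 42.] 90.0 xy@.03 [ 0.389 -0.23 ]
A wood 332.0 [ 38.5 215.2] [ 8.6 47.1] 88.0 xy@.03 [0.39  0.134]
A wood 10089.0 [258.7  91.7] [ 94.9 114.1] 5.7 xy@.03 [ 0.586 -0.239]
A wood 2571.0 [14.5 73.5] [ 29. 137.] 0.0 xy@.03 [0.611 0.12 ]
A wood 3930.0 [103.9  19.3] [ 43.2 105.1] 79.9 xy@.03 [ 0.682 -0.023]
B wood 300.5 [370. 257.] [ 8. 40.] 90.0 xy@.03 [ 0.391 -0.225]
B wood 544.0 [ 10.5 23
[... 349 characters left out ...]
] 6.3 xy@.03 [0.445 0.419]
C wood 8809.0 [512.1 131. ] [ 94.2 109.3] 6.0 xy@.03 [ 0.588 -0.218]
C wood 3590.0 [383.9  63.9] [ 37.2 103.5] 80.3 xy@.03 [ 0.685 -0.01 ]
C wood 15396.5 [226.2 109.9] [121.  137.2] 3.6 xy@.03 [0.621 0.224]
D wood 340.5 [539. 226.] [10. 40.] 90.0 xy@.03 [ 0.39  -0.217]
D wood 1073.5 [159.5 197. ] [38.5 31. ] 2.9 xy@.03 [0.444 0.422]
D wood 3561.5 [536.  103.5] [115.  46.] 90.0 xy@.03 [ 0.59  -0.164]
D wood 3924.0 [441.   34.8] [ 39.  109.9] 80.1 xy@.03 [ 0.684 -0.007]
D wood 16704.5 [284.7  80.6] [123.5 145.2] 4.0 xy@.03 [0.623 0.216]
E wood 1239.5 [233.3 137.9] [40.9 32.7] 7.1 xy@.03 [0.44  0.427]
E wood 10223.5 [379.6  40.1] [129.4  88.9] 3.7 xy@.03 [0.578 0.211]
```

View pics/c1.png

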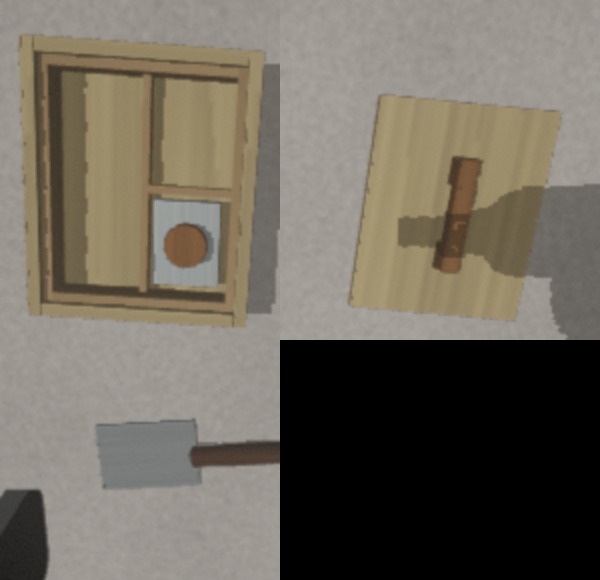

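The crop shows the box rim as a lighter band with the brown ledge inside, the left bay long and empty, the cutter at lower right and the upper right bay empty. It also shows the lid with its dark handle. Next I'll fit quads and triangulate.

```bash
cat >> h.py <<'E'
def masks(im):
    H=cv2.cvtColor(im,cv2.COLOR_BGR2HSV).astype(int)
    return (H[...,1]>75)&(H[...,2]>50), H
def blob(m,uv):
    n,l,st,ce=cv2.connectedComponentsWithStats(cv2.morphologyEx(m.astype(np.uint8),cv2.MORPH_CLOSE,np.ones((3,3))))
    ok=[i for i in range(1,n) if st[i,4]>40]
    i=min(ok,key=lambda i:np.hypot(*(ce[i]-uv))); return (l==i).astype(np.uint8)
def quad(b):
    """corners from line fits to the 4 hull sides"""
    ct=max(cv2.findContours(b,cv2.RETR_EXTERNAL,cv2.CHAIN_APPROX_NONE)[0],key=cv2.contourArea)
    h=cv2.convexHull(ct); e=.02
    while True:
        a=cv2.approxPolyDP(h,e*cv2.arcLength(h,True),True)[:,0].astype(float)
        if len(a)<=4: break
        e*=1.15
    P=ct[:,0].astype(float); L=[]
    for i in range(4):
        p,r=a[i],a[(i+1)%4]; d=r-p; n=np.linalg.norm(d); t=(P-p)@d/n**2
        s=np.abs((P-p)@np.array([-d[1],d[0]])/n)
        sel=P[(t>.1)&(t<.9)&(s<3.5)]
        vx,vy,x,y=cv2.fitLine(sel.astype(np.float32),cv2.DIST_HUBER,0,.01,.01).ravel()
        nn=np.array([-vy,vx]);o=nn@np.array([x,y]); cen=a.mean(0)
        if nn@cen>o: nn,o=-nn,-o
        L.append((nn,o+.5))   # contour runs through the border pixels' centres
    return np.array([np.linalg.solve(np.array([L[i-1][0],L[i][0]]),[L[i-1][1],L[i][1]]) for i in range(4)])
def order(Q): # by world corner: sort CCW starting from most +x+y
    c=Q.mean(0); a=np.arctan2(*(Q-c)[:,1::-1][:,:2].T) if 0 else np.arctan2(Q[:,1]-c[1],Q[:,0]-c[0])
    return Q[np.argsort(a)], np.argsort(a)
E
python3 - <<'E'
from h import *
V=pickle.load(open("V.pkl","rb"))
def show(nm,items,z):
    obs=[]
    for k,uv in items:
        im,c=V[k]; Q=quad(blob(masks(im)[0],uv)); W=np.array([onz(c,u,z)[:2] for u in Q])
        W,o=order(W); obs.append((c,Q[o]))
        s=np.linalg.norm(np.roll(W,-1,0)-W,axis=1); i=0 if s[0]+s[2]>s[1]+s[3] else 1
        v=(W[(i+1)%4]-W[i])-(W[(i+3)%4]-W[(i+2)%4]); 
        print(nm,k,"ctr",W.mean(0).round(4),"sides",(s*1000).round(1),"axis deg",round(np.degrees(np.arctan(v[1]/v[0])),2) ,round(np.degrees(np.arctan2(v[1],v[0])),1))
    if len(obs)>1:
        T=[tri([(c,q_[j]) for c,q_ in obs]) for j in range(4)]; print("  tri",np.round([t[0] for t in T],4).tolist(),[round(t[1]*1e3,1) for t in T])
show("box",[("C",(226,110)),("D",(285,80)),("B",(85,124)),("top",(183,168))],.055)
show("lid",[("A",(258,92)),("B",(387,144)),("top",(373,190))],.009)
show("float",[("B",(245,78)),("C",(384,64)),("D",(441,35)),("top",(281,144))],.014)
show("stamp",[("E",(233,138)),("D",(159,197)),("C",(116,219)),("top",(96,241))],.014)
# handle colours
for k,uv in(("A",(261,95)),("B",(245,78)),("E",(232,140))):
    H=masks(V[k][0])[1]; print(k,H[uv[1]-12:uv[1]+12:4,uv[0]].tolist(), H[uv[1],uv[0]-20])
E
```

```text
box C ctr [0.6158 0.2161] sides [192.5 165.8 193.  165.3] axis deg -3.93 -3.9
box D ctr [0.6158 0.2163] sides [193.1 166.  193.  165.3] axis deg -4.14 -4.1
box B ctr [0.6153 0.2101] sides [193.9 188.2 192.9 166.3] axis deg -7.0 -7.0
box top ctr [0.6146 0.2145] sides [195.1 171.5 193.9 171.7] axis deg -3.94 -3.9
  tri [[0.5125, 0.1393, 0.0495], [0.7119, 0.1222, 0.0164], [0.7175, 0.2927, 0.0545], [0.5242, 0.3067, 0.052]] [np.float64(1.9), np.float64(4.5), np.float64(0.6), np.float64(0.7)]
lid A ctr [ 0.5815 -0.2402] sides [168.9 141.7 168.5 140.7] axis deg -5.35 -5.3
lid B ctr [ 0.5817 -0.2392] sides [167.8 142.1 168.3 141.8] axis deg -5.33 -5.3
lid top ctr [ 0.5803 -0.2383] sides [170.1 143.3 169.4 143. ] axis deg -5.51 -5.5
  tri [[0.4896, -0.3029, 0.0046], [0.6586, -0.3186, 0.007], [0.6725, -0.1765, 0.0047], [0.5032, -0.1609, 0.0028]] [np.float64(0.9), np.float64(0.4), np.float64(0.7), np.float64(0.9)]
float B ctr [ 0.6861 -0.0146] sides [ 52.6 147.7  52.9 147.7] axis deg -81.12 98.9
float C ctr [ 0.6861 -0.0132] sides [ 52.6 148.   52.8 150.4] axis deg -81.17 98.8
float D ctr [ 0.6
[... 447 characters left out ...]
 65.4 53.3 64.3] axis deg 82.55 82.5
stamp C ctr [0.4386 0.4271] sides [53.3 65.9 54.7 67.5] axis deg 82.76 82.8
stamp top ctr [0.4372 0.428 ] sides [53.7 67.4 52.  66.2] axis deg 83.21 83.2
  tri [[0.4064, 0.4003, 0.0095], [0.459, 0.3933, 0.0076], [0.4676, 0.4587, 0.0086], [0.4158, 0.4642, 0.0136]] [np.float64(0.4), np.float64(0.5), np.float64(0.9), np.float64(0.7)]
A [[14, 131, 121], [14, 131, 121], [14, 131, 121], [14, 131, 119], [14, 129, 121], [14, 130, 120]] [ 21  81 152]
B [[17, 94, 139], [17, 90, 136], [14, 121, 126], [13, 122, 128], [14, 101, 88], [18, 91, 152]] [ 14 122 127]
E [[17, 90, 144], [18, 91, 143], [12, 103, 92], [14, 123, 129], [14, 116, 119], [17, 89, 140]] [ 16  26 149]
```

The poses agree within about 1 mm across views:

| Object | Centre | Axis |
|---|---|---|
| Box | (.6158, .2162) | -4.0° |
| Lid | (.581, -.240) | -5.35° |
| Float | (.686, -.0145) | 98.8° |
| Stamp | (.438, .428) | 82.4° |

I'll check the handle-top heights, then move the stamp and look at the result.

```bash
cat >> h.py <<'E'
BOX=np.array([.6158,.2162]); BA=np.radians(-4.0)
def bx(x,y): return BOX+np.array([[np.cos(BA),-np.sin(BA)],[np.sin(BA),np.cos(BA)]])@[x,y]
def pick(xy,psi,tz,f):
    env.grip(.045); env.reach([*xy,.20],q(psi)); env.movel([*xy,tz+.03],.2)
    s=env.movel([*xy,tz],.05,stop_force=6); env.grip(0,f); env.dwell(.1)
    print("pick stop",s,env.get_tcp_pos().round(4),"open",round(env.get_opening(),4),env.get_gripper_force(),env.get_time())
    env.movel([*xy,.22],.25)
def place(xy,psi,tz):
    env.reach([*xy,.20],q(psi)); env.movel([*xy,tz+.012],.2)
    s=env.movel([*xy,tz-.006],.03,stop_force=4); env.dwell(.1)
    print("place stop",s,env.get_tcp_pos().round(4),"open",round(env.get_opening(),4))
    env.grip(.024); env.dwell(.1); env.movel([*xy,.22],.25); print(env.get_time())
E
python3 - <<'E'
from h import *
V=pickle.load(open("V.pkl","rb"))
def hz(nm,items):
    obs=[]
    for k,uv in items:
        im,c=V[k]; w,H=masks(im); b=cv2.dilate(blob(w,uv),np.ones((3,3)))>0
        m=b&(H[...,0]<=15)&(H[...,1]>110)&(H[...,2]>100); bb=blob(m,uv); M=cv2.moments(bb,True)
        obs.append((c,(M['m10']/M['m00'],M['m01']/M['m00'])))
    p,e=tri(obs); print(nm,p.round(4),e.round(4)); assert .022<p[2]<.045; return p
hz("lid",[("A",(258,92)),("B",(387,144))]); hz("float",[("B",(245,78)),("D",(441,35))])
s=hz("stamp",[("E",(233,138)),("C",(116,219))])
pick((.4380,.4281),np.radians(82.4),.028,40)
place(bx(.042,-.035),BA,.034)
V={}
env.reach([.53,.21,.40],q(0)); env.dwell(.15)
V['F']=cam("wrist"); pickle.dump(V,open("V2.pkl","wb")); cv2.imwrite("pics/f.png",V['F'][0]); print(env.get_time())
E
```

```text
lid [ 0.5932 -0.2419  0.0233] 0.0111
float [ 0.6867 -0.0144  0.035 ] 0.0003
stamp [0.4367 0.4293 0.0331] 0.0002
pick stop False [0.4382 0.4284 0.0285] open 0.0131 40.14190435409546 9.4417
place stop True [0.6557 0.1784 0.0343] open 0.013
14.3583
15.45
```

View pics/f.png

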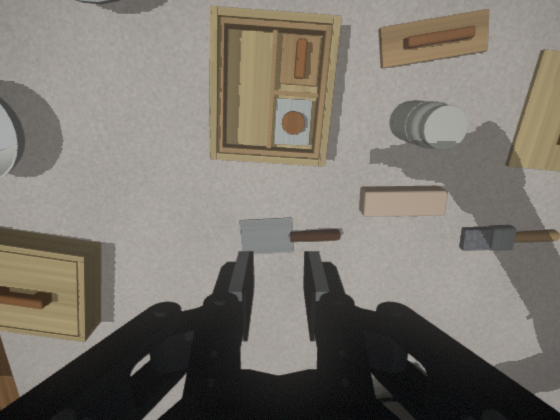

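The stamp is seated in the upper right bay, with its handle at (302,58) in the picture, and it touched down at the expected height. The lid handle's height was spoiled by shadow in B, so I'll measure it again. Next is the float, then fresh lid views.

Run:
```python
from h import *
pick((.6861,-.0143),np.radians(98.8),.028,40)
place(bx(0,.035),BA,.034)
V=pickle.load(open("V2.pkl","rb"))
for k,p in dict(G=(.53,.21,.40),I=(.50,-.19,.40),J=(.54,-.28,.36)).items():
    env.reach(p,q(0)); env.dwell(.15); V[k]=cam("wrist")
V["top2"]=cam("top"); print(env.get_time())
pickle.dump(V,open("V2.pkl","wb"))
cv2.imwrite("pics/g.png",np.hstack([cv2.resize(V[k][0],None,fx=.7,fy=.7,interpolation=cv2.INTER_AREA) for k in "GI"])[:, :800])
```

```text
pick stop False [ 0.6865 -0.0142  0.0285] open 0.0132 39.901501536369324 19.6167
place stop True [0.6187 0.2513 0.0342] open 0.0128
25.0667
28.5417
```

View pics/g.png

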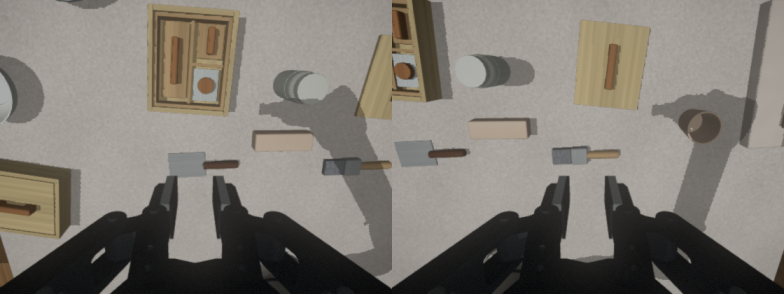

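Float and stamp both sit in their bays, with handles at (176,60) and (212,40) in the left half. The lid is clear and unshadowed in I. Next I'll check the numbers and refine the lid and box.

Run:
```python
from h import *
V=pickle.load(open("V2.pkl","rb")); V1=pickle.load(open("V.pkl","rb"))
V.update({k:V1[k] for k in "ACD"})
def hand(k,uv):
    im,c=V[k];w,H=masks(im); m=(H[...,0]<=15)&(H[...,1]>108)&(H[...,2]>95)
    b=np.zeros_like(m); r=60; b[max(0,uv[1]-r):uv[1]+r,max(0,uv[0]-r):uv[0]+r]=1
    bb=blob(m&b,uv); M=cv2.moments(bb,True); return c,(M['m10']/M['m00'],M['m01']/M['m00'])
def qd(k,uv,z):
    im,c=V[k];Q=quad(blob(masks(im)[0],uv)); W,o=order(np.array([onz(c,u,z)[:2] for u in Q]))
    s=np.linalg.norm(np.roll(W,-1,0)-W,axis=1); v=(W[1]-W[0])+(W[2]-W[3])
    print(k,W.mean(0).round(4),(s*1e3).round(1),np.degrees(np.arctan2(v[1],v[0])).round(2)); return c,Q[o]
print("box"); B=[qd("C",(226,110),.055),qd("D",(285,80),.055),qd("F",(275,87),.055),qd("G",(275,87),.055)]
print(np.round([tri([(c,Q[j]) for c,Q in B])[0] for j in range(4)],4).tolist())
print("lid"); L=[qd("A",(258,92),.009),qd("I",(315,92),.009),qd("J",tuple([280,105]),.009)]
print(np.round([tri([(c,Q[j]) for c,Q in L])[0] for j in range(4)],4).tolist())
print("lid handle",tri([hand("I",(315,95)),hand("A",(262,95))]))
for n,uv,t in(("float",(251,86),(0,.035)),("stamp",(302,58),(.042,-.035))):
    p=onz(*hand("G",uv),.040)[:2]; d=p-BOX; R=np.array([[np.cos(BA),np.sin(BA)],[-np.sin(BA),np.cos(BA)]])
    print(n,"err mm",((R@d-t)*1e3).round(1))
```

```text
box
C [0.6158 0.2161] [192.5 165.8 193.  165.3] -3.93
D [0.6158 0.2163] [193.1 166.  193.  165.3] -4.14
F [0.6158 0.2162] [192.6 165.6 192.5 164. ] -3.92
G [0.6158 0.2165] [192.3 165.4 192.6 164.8] -4.11
[[0.5133, 0.1403, 0.0508], [0.7062, 0.1269, 0.0557], [0.7176, 0.2923, 0.0545], [0.5248, 0.3057, 0.053]]
lid
A [ 0.5815 -0.2402] [168.9 141.7 168.5 140.7] -5.35
I [ 0.5815 -0.24  ] [168.  140.6 167.9 139.3] -5.21
J [ 0.5818 -0.2401] [168.6 141.2 166.1 138.9] -5.09
[[0.4907, -0.302, 0.0085], [0.6589, -0.3183, 0.0066], [0.6716, -0.1777, 0.0108], [0.5042, -0.1622, 0.0039]]
lid handle (array([ 0.58241204, -0.23950971,  0.03098673]), np.float64(0.00015876462112532813))
float err mm [ 4.6 -1.5]
stamp err mm [ 3.8 -1.6]
```

Two points from the checks:
- **Camera bias:** seated handles show the same offset, about (+4.2, -1.5) mm. Gripping self-centres the tool, so this implies a wrist-camera bias of about (2.0, -1.7) mm. Both pieces are still inside tolerance.
- **Lid and box:** I'll correct both positions by that bias, then pick the lid and lay it 12 mm off to +y.

```bash
cat >> h.py <<'E'
TB=np.array([.6138,.2179])
def tb(x,y): return TB+np.array([[np.cos(BA),-np.sin(BA)],[np.sin(BA),np.cos(BA)]])@[x,y]
def st(n): print(n,env.get_tcp_pos().round(4),env.get_force().round(2),env.get_torque().round(2),round(env.get_opening(),4),round(env.get_time(),2))
E
python3 - <<'E'
from h import *
pick((.5796,-.2384),np.radians(-5.25),.0235,70)
st("lifted")
o=tb(0,.012); env.reach([*o,.20],q(BA)); env.movel([*o,.092],.2); env.dwell(.2); st("above")
print(env.movel([*o,.072],.02,stop_force=3)); env.dwell(.3); st("laid")
cv2.imwrite("pics/l.png",np.hstack([camrig.camera("side")[180:360,120:340],camrig.camera("wrist")[0:180]]))
E
```

```text
pick stop False [ 0.58   -0.2385  0.0241] open 0.0145 70.59954643249512 31.7
lifted [ 0.5784 -0.2379  0.2181] [-0.38 -0.44 -3.12] [ 0.02  0.03 -0.02] 0.0146 32.63
above [0.6158 0.2302 0.0938] [ 0.15  0.52 -2.91] [-0.01  0.08 -0.01] 0.0146 35.24
True
laid [0.6145 0.2297 0.0783] [ 0.86 -0.57  6.01] [ 0.39 -0.19 -0.02] 0.0146 36.23
```

View pics/l.png

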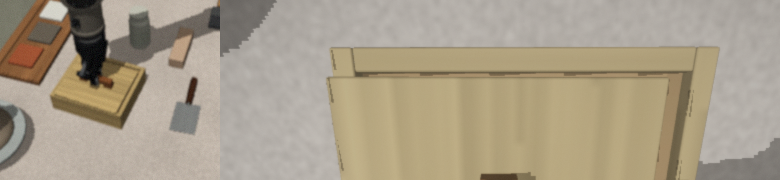

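The lid rests on the rim at the expected height. It overlaps the left (+y) rim and leaves a gap on the right, as planned. Now I'll slide it.

Run:
```python
from h import *
z=.0775
for y in(.008,.005,.003,.002,.001,0.):
    s=env.movel([*tb(0,y),z],.015,stop_force=12); env.dwell(.1); st(f"y{y} {s}")
    if s: break
s=env.movel([*tb(0,0),.067],.015,stop_force=8); env.dwell(.2); st(f"down {s}")
cv2.imwrite("pics/s.png",camrig.camera("wrist")[0:200])
```

```text
y0.008 False [0.6148 0.2273 0.078 ] [-0.16  4.84  5.5 ] [ 1.53 -0.19  0.06] 0.0147 36.81
y0.005 False [0.6144 0.2234 0.0779] [0.18 3.46 6.23] [ 1.59 -0.09  0.01] 0.0143 37.26
y0.003 False [0.6143 0.2213 0.0779] [-0.43  3.31  5.4 ] [ 1.54 -0.12 -0.01] 0.0147 37.64
y0.002 False [0.6126 0.2177 0.0759] [-0.06  0.02 -2.85] [ 0.01  0.02 -0.05] 0.014 37.99
y0.001 False [0.6137 0.2187 0.0773] [-0.08 -0.26 -3.54] [ 0.07 -0.01  0.01] 0.0144 38.34
y0.0 False [0.6138 0.2179 0.0775] [-0.79  0.38 -3.9 ] [ 0.02 -0.07  0.03] 0.0147 38.69
down True [0.6137 0.2179 0.0701] [-0.78 -0.61  5.42] [ 0.01 -0.01 -0.03] 0.0144 39.42
```

View pics/s.png

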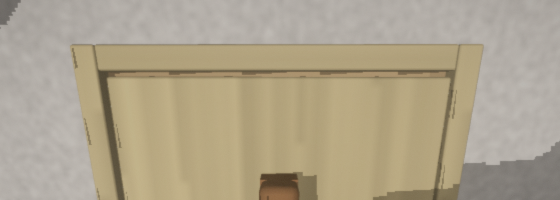

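The lid dropped in as its edge cleared the rim. It now sits at z = .0701, which matches the ledge, with even gaps left and right. I'll release, back off and verify.

Run:
```python
from h import *
env.grip(.035); env.dwell(.1); p=tb(0,0); env.movel([*p,.25],.15); env.reach([.53,.21,.40],q(0)); env.dwell(.3)
w=cam("wrist"); t=camrig.camera("top"); print(env.get_time())
cv2.imwrite("pics/z.png",np.hstack([cv2.resize(w[0][0:200,150:430],None,fx=1.5,fy=1.5),t[100:400,60:400]]))
```

```text
42.3833
```

View pics/z.png

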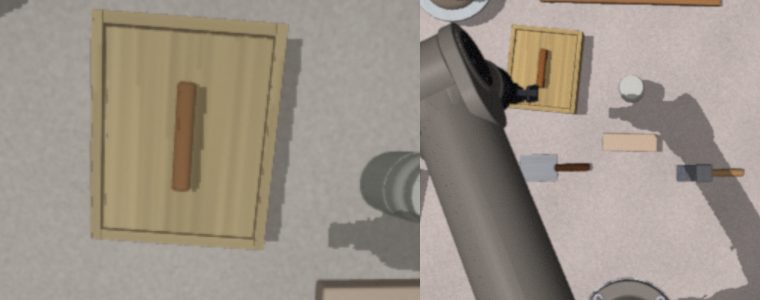

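The lid sits flush in its pocket with an even thin gap all round, its handle at (184,136), and the bystanders in view are where they were.

```bash
python3 -c "
from cell import env, camrig, inverse_kinematics
print(env.job_done())"
```

```text
the job is handed in; nothing more can be done
None
```

I handed the job in at about 42 s of the 72 s allowed: the float and stamp are flat in their bays, the lid slid into its pocket and sits flush, and nothing else in the last pictures had moved; no verdict came back.

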